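# Load the antenna cradle and wind its timer

### The job

First move the steel gauge bar from the sloped cradle to lie flat in its shallow wooden tray; then lay every antenna from the mat in a slot of its own on the cradle, seated in the notches of both rests, about centred between them, with its brass connector end at the low side. When all are loaded, wind the timer's key clockwise to its stop in several partial turns and let go. Leave the phone, tape, screwdriver and bottle where they are.

Things in the scene. Friction and masses are not known exactly. Their poses are not given: they have to be found in the camera images.
- cradle: fixed sloped cradle: base plate 150 x 250 x 10 mm, two narrow rests (10 mm thick, along y, 50 mm either side of the middle), each with four V notches (34 mm wide, 60 apart), open between the rests. Origin: centre of the underside; x points level from low to high rest. A seated tube lies along x, rising to +x at 0.22 rad. V tops: 105 mm (low), 126 mm (high rest) above table
- slot0 (a point): slot 1 of 4 of the cradle (in order from its -y side to its +y side): the point on the axis of a 24 mm tube seated in this pair of notches, midway between the rests, 115 mm above the table. Axes as the cradle's (level, not tilted)
- slot1 (a point): slot 2 of 4 of the cradle (in order from its -y side to its +y side): the point on the axis of a 24 mm tube seated in this pair of notches, midway between the rests, 115 mm above the table. Axes as the cradle's (level, not tilted)
- slot2 (a point): slot 3 of 4 of the cradle (in order from its -y side to its +y side): the point on the axis of a 24 mm tube seated in this pair of notches, midway between the rests, 115 mm above the table. Axes as the cradle's (level, not tilted)
- slot3 (a point): slot 4 of 4 of the cradle (in order from its -y side to its +y side): the point on the axis of a 24 mm tube seated in this pair of notches, midway between the rests, 115 mm above the table. Axes as the cradle's (level, not tilted)
- gauge: the gauge bar: a bare steel round bar, 24 mm diameter and 130 mm long, with a 12 mm thick, 30 mm hexagonal head on each end (154 mm overall), about 250 g; starts seated in one slot of the cradle. Origin: on its axis at its middle; x runs along the bar
- tray_in (a point): centre of the inner floor (about 4 mm above the table) of the gauge bar's shallow wooden tray, fixed: outside 200 x 115 mm, long side along its x axis, walls 4 mm thick, rim 18 mm above the table
- antenna0: one of up to 4 alike antennas (some absent), 140 g: grey round tube 24 mm dia, 150 long; on one end a hex nut (30 across flats, 18 long) then a 16 mm dia brass connector, on the other a plain hex cap (30, 15 long). 198 overall. Lies on hex flats, axis 15 mm above its support. Origin: on the axis, middle of the grey tube. x axis: along the tube from connector end (-x) to cap end (+x)
- antenna1: one of up to 4 alike antennas (some absent), 140 g: grey round tube 24 mm dia, 150 long; on one end a hex nut (30 across flats, 18 long) then a 16 mm dia brass connector, on the other a plain hex cap (30, 15 long). 198 overall. Lies on hex flats, axis 15 mm above its support. Origin: on the axis, middle of the grey tube. x axis: along the tube from connector end (-x) to cap end (+x)
- antenna2: one of up to 4 alike antennas (some absent), 140 g: grey round tube 24 mm dia, 150 long; on one end a hex nut (30 across flats, 18 long) then a 16 mm dia brass connector, on the other a plain hex cap (30, 15 long). 198 overall. Lies on hex flats, axis 15 mm above its support. Origin: on the axis, middle of the grey tube. x axis: along the tube from connector end (-x) to cap end (+x)
- antenna3: one of up to 4 alike antennas (some absent), 140 g: grey round tube 24 mm dia, 150 long; on one end a hex nut (30 across flats, 18 long) then a 16 mm dia brass connector, on the other a plain hex cap (30, 15 long). 198 overall. Lies on hex flats, axis 15 mm above its support. Origin: on the axis, middle of the grey tube. x axis: along the tube from connector end (-x) to cap end (+x)
- mat: the black rubber mat the antennas start on, fixed, 240 x 370 x 2 mm. Origin: centre of its underside
- key_grip (a point): the timer's winding key, an upright flat steel wing on the vertical axis of the round grey timer (88 mm across, 56 mm high, fixed): 44 mm wide along this point's x axis, 10 mm thick along its y axis, from 72 to 102 mm above the table; the point is on the turning axis, 90 mm above the table. The axes turn with the key
- key (a joint): turn of the winding key in rad: grows clockwise seen from above; the stop (fully wound) is at 5.6. It starts somewhat wound, takes 0.08 to 0.15 N m to turn (its spring stiffens as it winds), and stays where it is let go
- phone: a bystander: phone lying flat, 150 x 74 x 9 mm
- tape: a bystander: roll of tape, 90 mm across, 24 mm high
- driver: a bystander: screwdriver lying down
- flask: a bystander: small bottle, 56 mm across, 120 mm high
Things that resemble listed ones, but are neither listed nor needed, are in the scene too. Leave any purple look-alike of the antenna1 alone.

How it is judged:
By the outcome, as a careful person would: the job done as asked, in the order asked, and still so for the second after the job is handed in, with the robot touching nothing.
Of antenna0, antenna1, antenna2, antenna3 only 2 to 4 are there at a start; the rules pass over those that are not, and their reading is None.
At some moment in a run one of antenna0, antenna1, antenna2, antenna3 may be knocked a few centimetres aside while the robot is not near it.
Once in a run the grip may slacken for a moment while it holds something.
It also fails if it takes over 210 s, if anything falls off the work surface, if the arm or the gripper's body presses on something with over 40 N, if the wrist force passes 120 N, or if a joint passes its speed limit or range.

### The arm

A 6-joint arm with a two-finger parallel gripper is mounted at the origin on the work surface. World frame = base frame: x ahead of the robot, y to its left, z up, the work surface at z = 0. Lengths are in mm, angles in rad, forces in N, time in s.
With the tool pointing down it reaches from about 400 to 925 mm from the base axis. Payload 12.5 kg.
Tool frame: the origin (TCP) lies midway between the tips of the shut fingers; the grasp point (between the pads) lies 19 mm behind it; z points along the fingers, y is the line along which they close (so a half turn about z gives the same grasp; the last joint's range is limited). The gripper opens to 95 mm and grips with 3 to 60 N. Pads are 20 mm wide; open, the fingers measure 119 mm over their backs; the gripper's body (75 mm by 180 mm) begins 59 mm behind the grasp point.
Start: joints at [1.11, 0.491, 1.559, -0, 1.092, -0.106], TCP at [217.111, 586.097, 214.661] pointing down, gripper open.
Joint ranges: [-3.1, 3.1], [-0.84, 2.19], [0.05, 2.79], [-1.13, 4.28], [0.06, 2.93], [-2.69, 2.69]. Speed limits (rad/s): [2.22, 2.22, 2.79, 3.14, 3.14, 3.14].

### API

Orientations are given as [roll, pitch, yaw] about the fixed x, y, z axes, in that order (R = Rz(yaw) Ry(pitch) Rx(roll)).
In Python, from cell import state, read_camera, camera_info, env gives the robot as it stands.
- The arm moves only by the tool move_arm, never from a script. Its argument "commands" is a list of rows, each a list of 3 entries, a list of its own where there are three numbers: the shift along the world's x, y, z in cm, then the turn, a rotation vector about the world's x, y, z in degrees, then the opening, from 0 (shut) to 1 (fully open). A call has 1 to 10 rows; each row shifts and turns the commanded pose from where the row before left it; what a row does not reach is not made up. A row lasts 1/10 s, in which the tool goes at most 50 mm and 8.59 degrees, less where a joint would pass 70% of its speed; a pose out of reach is approached as far as the arm can. A call with a gripper value outside its range is refused whole. The fingers move at their own pace and stop on an object; the grip force is fixed at half the most. Time passes only in rows, so rows that do not move let the fingers close. It gives the time, the measured TCP pose, the force, the opening and the grip force at its end, in the units of the state.
- state(): the state, without advancing time (a new reading comes with each control period).
- read_camera(name): name is "scene" or "top" or "wrist"; returns the picture (480x640x3 uint8, blue, green, red); there is no depth.
- camera_info(name): a dict with "K" (3x3 intrinsics, pixels), "cam_to_world" (4x4, takes a point from camera to world coordinates). Camera axes: x right, y down, z forward; pixel columns grow to the right and rows downward; lengths in mm; the calibration is good to about 2 mm. The wrist camera is an equidistant fisheye: a pixel r from the principal point sees the ray r / f radians off the axis. A picture is of the moment at which its call begins: read the wrist's pose just before it. camera_info takes no time and is no camera call; for the wrist camera it gives the pose at the moment of the call.
- env.job_done(): hands the job in; it is judged then, once.
The state is a dict: "t": time; "joints": joint angles; "qvel": joint speeds; "tau": joint torques, N m; "eef_pos": TCP position; "tcp_rot": TCP orientation; "ft_force": force on the tool from outside, world axes, zero at the start; "moment": the same for the moment, N m; "opening": opening from 0.0 (shut) to 1.0 (fully open); "grip_force": force on a finger pad.
Only numpy, scipy, OpenCV 4.12 (cv2) and the standard library are available. Lean on these libraries where they do the work, as an engineer would, in place of code of your own. Each camera call takes 0.05 s, during which the arm holds its last target. There are 200 camera calls.

## Working session

There is one attempt and no reset: what is moved stays moved. The work goes in short steps, Python scripts to look and compute and a tool call to move; the robot and the scene stay as the last step left them, time stands still between calls to the robot, and variables do not carry over. Pictures are saved under pics/ and viewed, at most 14 in all, crops included, and the job is handed in when it is done.

Besides the shell and the picture viewer there is one more tool, called after "Emit:" by a JSON object that holds its "method" and its "body". move_arm: Moves the arm, as the interface text tells. Its arguments: {"type":"object","properties":{"commands":{"type":"array"}},"required":["commands"]}

```bash
ls && mkdir -p pics && python3 - <<'E'
from cell import state, read_camera, camera_info
import cv2
for n in("scene","top"):
    cv2.imwrite(f"pics/{n}0.png",read_camera(n)); i=camera_info(n); print(n,i)
print(state())
E
```

```text
pics
scene {'K': array([[501.22309076,   0.        , 325.23891346],
       [  0.        , 501.22309076, 237.14330875],
       [  0.        ,   0.        ,   1.        ]]), 'cam_to_world': array([[-1.93015505e-01,  5.72804089e-01, -7.96643264e-01,
         1.67098281e+03],
       [ 9.81190858e-01,  1.10126059e-01, -1.58545736e-01,
         8.08953209e+01],
       [-3.08446220e-03, -8.12260874e-01, -5.83286173e-01,
         9.60000484e+02],
       [ 0.00000000e+00,  0.00000000e+00,  0.00000000e+00,
         1.00000000e+00]])}
top {'K': array([[559.76420499,   0.        , 324.85328783],
       [  0.        , 559.76420499, 233.74089108],
       [  0.        ,   0.        ,   1.        ]]), 'cam_to_world': array([[ 2.40938399e-02, -9.97611132e-01,  6.47419187e-02,
         3.92106104e+02],
       [-9.99709420e-01, -2.39946340e-02,  2.30954879e-03,
        -1.23874007e+02],
       [-7.50572933e-04, -6.47787518e-02, -9.97899369e-01,
         1.59249312e+03],
       [ 0.00000000e+00,  0.00000000e+00,  0.00000000e+00,
         1.00000000e+00]])}
{'t': 0.1, 'joints': array([ 1.11036723e+00,  4.91459731e-01,  1.55933332e+00, -6.76218196e-06,
        1.09170678e+00, -1.05591054e-01]), 'qvel': array([-1.76853373e-03, -1.09413854e-03, -6.14767286e-04, -7.70015432e-05,
        1.76605957e-03,  2.54108822e-04]), 'tau': array([ 2.94759928e-03, -6.13628697e+01, -2.58605576e+01,  6.94456813e-02,
        4.70868743e-02, -3.93733455e-05]), 'eef_pos': array([217.03913302, 585.90229066, 214.16376502]), 'tcp_rot': array([-3.14068989e+00, -8.96474850e-05,  2.78675769e+00]), 'ft_force': array([-0.28797581, -0.6031266 , -0.16422022]), 'moment': array([0.02171376, 0.03489301, 0.00557159]), 'grip_force': 0.0, 'opening': 0.9996082475682563}
```

View pics/top0.png

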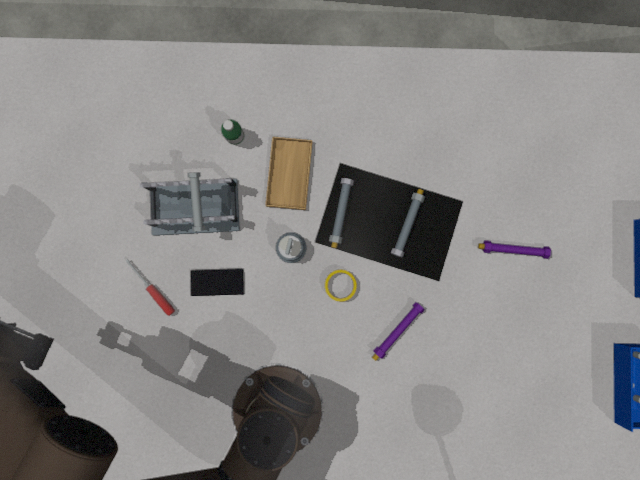

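View pics/scene0.png

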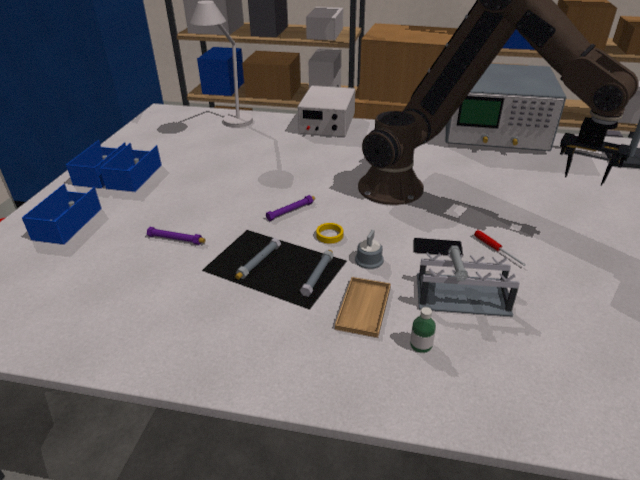

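The top view shows two grey antennas on the mat, at about (341,212) and (408,222). It also shows the gauge on the cradle at (196,203), the tray at (290,174), the timer at (291,247), and two purple look-alikes. I'll enlarge these areas.

```bash
python3 - <<'E'
import cv2
a=cv2.imread("pics/top0.png");b=cv2.imread("pics/scene0.png")
cv2.imwrite("pics/c1.png",cv2.resize(a[120:280,140:320],None,fx=3.7,fy=3.7,interpolation=cv2.INTER_CUBIC)[:592])
cv2.imwrite("pics/c2.png",cv2.resize(a[150:290,310:470],None,fx=4,fy=4,interpolation=cv2.INTER_CUBIC))
cv2.imwrite("pics/c3.png",cv2.resize(b[220:340,340:530],None,fx=4,fy=4,interpolation=cv2.INTER_CUBIC))
E
```

```text
(no output)
```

View pics/c1.png

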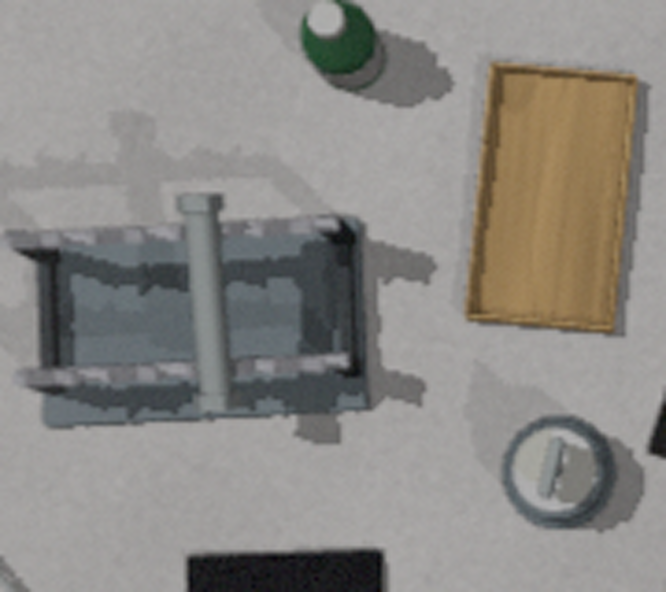

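View pics/c2.png

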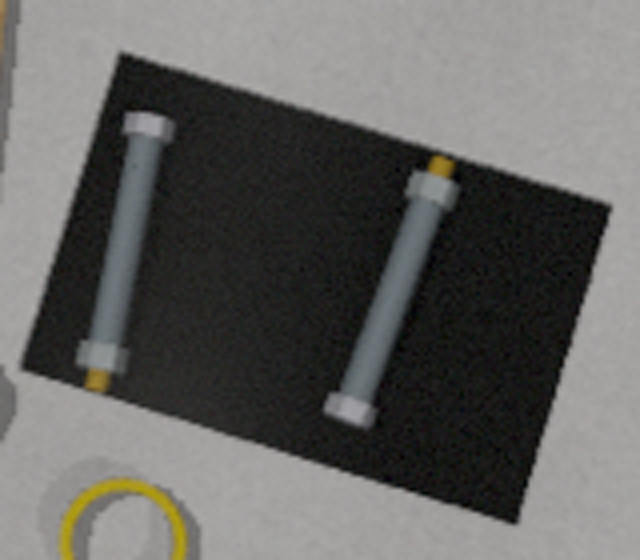

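View pics/c3.png

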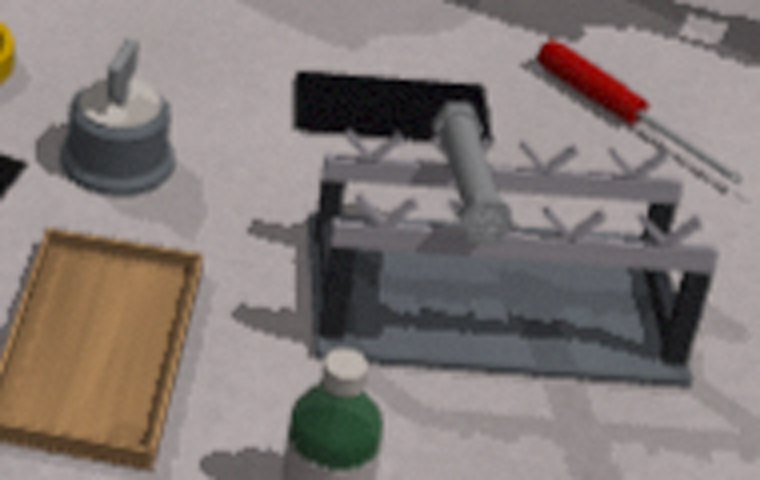

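Crop readings:
- **Cradle:** base corners at c1 (45,427), (372,408) and (362,215). Rest ends are at (345,222) and (355,357), with the gauge at (200,203)–(215,400).
- **Tray:** rim corners at (490,63), (637,76), (613,331) and (468,320).
- **Key:** wing from (557,437) to (545,497).
- **Antennas (c2):** A has its cap at (148,126) and nut at (102,358), brass at the bottom. B has its nut at (432,190) and cap at (350,409), brass at the top.

```bash
cat > h.py <<'E'
import numpy as np
from cell import state, read_camera, camera_info
def ray(n,p):
    i=camera_info(n);K=i["K"];T=i["cam_to_world"]
    d=np.array([(p[0]-K[0,2])/K[0,0],(p[1]-K[1,2])/K[1,1],1.])
    if n=="wrist":
        v=d[:2].copy();r=np.hypot(*v);d=np.array([*(v/r*np.sin(r) if r>0 else v),np.cos(r)])
    return T[:3,3],T[:3,:3]@d
def atz(n,p,z):
    o,d=ray(n,p);return (o+d*(z-o[2])/d[2])
def tri(p,q,a="top",b="scene"):
    o1,d1=ray(a,p);o2,d2=ray(b,q)
    A=np.stack([d1,-d2],1);s=np.linalg.lstsq(A,o2-o1,rcond=None)[0]
    x,y=o1+d1*s[0],o2+d2*s[1];return (x+y)/2,np.linalg.norm(x-y)
def c1(p):return np.array(p)/3.7+np.array([140,120])-.36
def c2(p):return np.array(p)/4+np.array([310,150])-.37
def c3(p):return np.array(p)/4+np.array([340,220])-.37
E
python3 - <<'E'
from h import *
np.set_printoptions(precision=1,suppress=True)
for p in [(45,427),(372,408),(362,215)]: print("base",atz("top",c1(p),10))
print("rest far",tri(c1((345,222)),c3((332,235))),"near",tri(c1((355,357)),c3((325,160))))
print("gauge far",tri(c1((200,203)),c3((485,215))),"near",tri(c1((215,400)),c3((458,110))))
for z in(105,126): print(z,[atz("top",c1(p),z) for p in[(200,203),(215,400),(345,222),(355,357),(8,240),(22,378)]])
for p in [(490,63),(637,76),(613,331),(468,320)]: print("tray",atz("top",c1(p),18))
k=[atz("top",c1(p),102) for p in [(557,437),(545,497)]];d=k[0]-k[1];print("key",k,sum(k)/2,np.degrees(np.arctan2(d[1],d[0])),np.linalg.norm(d))
for a,b in [((146,138),(105,345)),((428,205),(354,397))]:
    P,Q=[atz("top",c2(p),22) for p in(a,b)];d=P-Q;print("ant",P,Q,(P+Q)/2,np.degrees(np.arctan2(d[1],d[0])),np.linalg.norm(d))
E
```

```text
base [479.3 369.9  10. ]
base [499.9 120.   10. ]
base [648.8 132.8  10. ]
rest far (array([628.9, 133.1,  97.9]), np.float64(4.727089341800483)) near (array([531.7, 125.3,  84.5]), np.float64(6.121248191851493))
gauge far (array([634.4, 228.2, 134.7]), np.float64(0.5664395893620611)) near (array([495.8, 216.1, 115.1]), np.float64(0.32515451766934345))
105 [array([639.3, 235.1, 105. ]), array([496.5, 218.6, 105. ]), array([627.9, 129.5, 105. ]), array([530. , 118.9, 105. ]), array([609., 373., 105.]), array([509. , 358.4, 105. ])]
126 [array([635.8, 230. , 126. ]), array([495. , 213.8, 126. ]), array([624.6, 125.9, 126. ]), array([528. , 115.4, 126. ]), array([605.9, 366. , 126. ]), array([507.4, 351.5, 126. ])]
tray [767.9  36.9  18. ]
tray [760.5 -76.6  18. ]
tray [562.7 -63.3  18. ]
tray [568.5  47.7  18. ]
key [array([475.9, -28.2, 102. ]), array([432.4, -20.8, 102. ])] [454.2 -24.5 102. ] -9.690631908284933 44.061447862817076
ant [ 636. -177.   22.] [ 488.7 -151.4   22. ] [ 562.4 -164.2   22. ] -9.872878124149764 149.47915872486712
ant [ 593.1 -376.9   22. ] [ 456.4 -326.8   22. ] [ 524.8 -351.9   22. ] -20.110347464629974 145.62348035259708
```

Emit:
{"method": "move_arm", "body": {"commands": [[[3.39,-3.64,0],[0,0,8.3],0.8],[[3.39,-3.64,0],[0,0,8.4],0.8],[[3.39,-3.64,0],[0,0,8.4],0.8],[[3.39,-3.64,0],[0.53,-6.28,0],0.8],[[3.39,-3.64,0],[0.53,-6.28,0],0.8],[[3.39,-3.64,0],[0,0,0],0.8],[[3.39,-3.64,0],[0,0,0],0.8],[[3.39,-3.64,0],[0,0,0],0.8],[[3.39,-3.64,0],[0,0,0],0.8],[[3.39,-3.64,0],[0,0,0],0.8]]}}

```text
t: 1.1
eef_pos: [554.1, 223.9, 214.6]
tcp_rot: [3.138, 0.22, -3.073]
ft_force: [0.8, 0.6, -0.1]
opening: 0.798
grip_force: 0.0
```

Emit:
{"method": "move_arm", "body": {"commands": [[[0,0,0],[0,0,0],0.8],[[0,0,0],[0,0,0],0.8]]}}

```text
t: 1.3
eef_pos: [553.2, 224.7, 214.1]
tcp_rot: [3.138, 0.219, -3.075]
ft_force: [0.7, 0.5, -0.0]
opening: 0.799
grip_force: 0.0
```

```bash
python3 - <<'E'
from h import *
import cv2
print(state()["eef_pos"],state()["tcp_rot"],state()["joints"],state()["t"]); cv2.imwrite("pics/w1.png",read_camera("wrist"))
i=camera_info("wrist");print(i["K"][0,0],i["cam_to_world"])
E
```

```text
[553.24204813 224.711496   214.13337186] [ 3.13825322  0.21889733 -3.07523166] [ 0.29639918  0.37990072  1.77359139 -0.06615456  0.7751436  -1.29880868] 1.3
371.64829954431775 [[-6.78675662e-02  8.76155484e-01  4.77226950e-01  4.40080453e+02]
 [ 9.97687843e-01  5.78735710e-02  3.56316826e-02  2.16861772e+02]
 [ 3.60006631e-03  4.78541762e-01 -8.78057413e-01  3.63818150e+02]
 [ 0.00000000e+00  0.00000000e+00  0.00000000e+00  1.00000000e+00]]
```

View pics/w1.png

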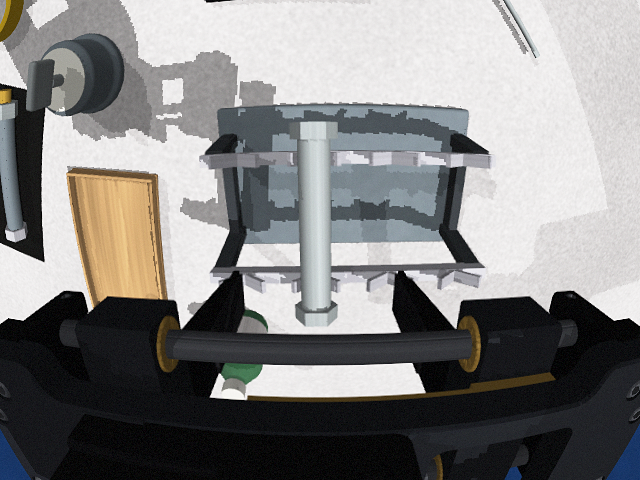

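The gauge (px 313) lies centred between the open fingers (242 and 400), running straight up the picture. I'll descend and grip.

Emit:
{"method": "move_arm", "body": {"commands": [[[-0.9,-0.3,0],[0,0,0],0.8],[[0.62,0,-2.8],[0,0,0],0.8],[[0.62,0,-2.8],[0,0,0],0.8],[[0.62,0,-2.8],[0,0,0],0.8],[[0.62,0,-2.78],[0,0,0],0.8],[[0,0,0],[0,0,0],0.8],[[0,0,0],[0,0,0],0.8]]}}

```text
t: 2.05
eef_pos: [567.9, 223.5, 103.3]
tcp_rot: [3.138, 0.219, -3.071]
ft_force: [0.5, 0.7, 0.7]
opening: 0.801
grip_force: 0.0
```

Emit:
{"method": "move_arm", "body": {"commands": [[[0,0,0],[0,0,0],0],[[0,0,0],[0,0,0],0],[[0,0,0],[0,0,0],0],[[0,0,0],[0,0,0],0],[[0,0,0],[0,0,0],0],[[0,0,0],[0,0,0],0],[[0,0,0],[0,0,0],0],[[0,0,0],[0,0,0],0]]}}

```text
t: 2.85
eef_pos: [568.8, 223.3, 103.0]
tcp_rot: [3.137, 0.22, -3.073]
ft_force: [-0.4, 4.3, 1.9]
opening: 0.245
grip_force: 30.0
```

Emit:
{"method": "move_arm", "body": {"commands": [[[-0.3,0,1.2],[0,0,0],0],[[-0.55,0,2.4],[0,0,0],0],[[-0.6,0,2.8],[0,0,0],0],[[-0.6,0,2.8],[0,0,0],0],[[1.97,-3.96,0],[-0.5,6.28,0],0],[[1.97,-3.96,0],[-0.5,6.28,0],0],[[1.97,-3.96,0],[0,0,-4.2],0],[[1.97,-3.96,0],[0,0,-4.2],0],[[1.97,-3.96,0],[0,0,0],0],[[1.97,-3.96,0],[0,0,0],0]]}}

```text
t: 3.85
eef_pos: [666.7, -16.7, 195.3]
tcp_rot: [3.14, -0.0, 3.064]
ft_force: [1.1, -0.2, -3.2]
opening: 0.243
grip_force: 30.0
```

Emit:
{"method": "move_arm", "body": {"commands": [[[0,0,0],[0,0,0],0],[[0,0,0],[0,0,0],0],[[0,0,0],[0,0,0],0]]}}

```text
t: 4.15
eef_pos: [665.9, -14.2, 195.0]
tcp_rot: [3.14, -0.001, 3.064]
ft_force: [0.0, 0.0, -2.6]
opening: 0.244
grip_force: 30.0
```

Emit:
{"method": "move_arm", "body": {"commands": [[[0,0,-4],[0,0,1],0],[[0,0,-4],[0,0,0],0],[[0,0,-4],[0,0,0],0],[[0,0,-3],[0,0,0],0],[[0,0,-1.5],[0,0,0],0],[[0,0,-1],[0,0,0],0],[[0,0,-0.5],[0,0,0],0],[[0,0,0],[0,0,0],0],[[0,0,0],[0,0,0],0]]}}

```text
t: 5.05
eef_pos: [667.1, -14.9, 16.1]
tcp_rot: [3.141, 0.002, 3.082]
ft_force: [-0.9, 0.3, -2.1]
opening: 0.252
grip_force: 30.0
```

Emit:
{"method": "move_arm", "body": {"commands": [[[0,0,-0.2],[0,0,0],0],[[0,0,-0.2],[0,0,0],0],[[0,0,-0.0],[0,0,0],0],[[0,0,0],[0,0,0],0]]}}

```text
t: 5.45
eef_pos: [666.5, -14.9, 10.9]
tcp_rot: [3.14, 0.0, 3.081]
ft_force: [0.3, 1.2, -3.7]
opening: 0.244
grip_force: 30.0
```

Emit:
{"method": "move_arm", "body": {"commands": [[[0,0,-0.2],[0,0,0],0],[[0,0,-0.1],[0,0,0],0],[[0,0,0],[0,0,0],0],[[0,0,0],[0,0,0],0]]}}

```text
t: 5.85
eef_pos: [666.5, -14.9, 7.8]
tcp_rot: [3.14, 0.0, 3.081]
ft_force: [-0.2, 0.5, -2.5]
opening: 0.243
grip_force: 30.0
```

Emit:
{"method": "move_arm", "body": {"commands": [[[0,0,-0.15],[0,0,0],0],[[0,0,0],[0,0,0],0],[[0,0,0],[0,0,0],0],[[0,0,0],[0,0,0],0.35],[[0,0,0],[0,0,0],0.5],[[0,0,0],[0,0,0],0.5],[[0,0,0],[0,0,0],0.5],[[0,0,0],[0,0,0],0.5]]}}

```text
t: 6.65
eef_pos: [666.5, -14.9, 6.3]
tcp_rot: [3.14, 0.0, 3.081]
ft_force: [0.1, -0.4, -0.5]
opening: 0.493
grip_force: 0.0
```

Emit:
{"method": "move_arm", "body": {"commands": [[[0,0,1.0],[0,0,0],0.5],[[0,0,3],[0,0,0],0.5],[[0,0,4],[0,0,0],0.5],[[0,0,4],[0,0,0],0.7],[[0,0,4],[0,0,0],0.7],[[-2.1,-3.0,0],[0,0,-5.7],0.7],[[-2.1,-3.0,0],[0,0,0],0.7],[[-2.1,-3.0,0],[0,0,0],0.7],[[-2.1,-3.0,0],[0,0,0],0.7],[[-2.1,-3.0,0],[0,0,0],0.7]]}}

```text
t: 7.65
eef_pos: [560.6, -165.9, 167.3]
tcp_rot: [3.141, 0.001, 2.982]
ft_force: [0.9, -0.6, 0.3]
opening: 0.7
grip_force: 0.0
```

```bash
python3 - <<'E'
from h import *
import cv2
print(state()["eef_pos"],state()["tcp_rot"],state()["t"]); 
t=read_camera("top");cv2.imwrite("pics/t2.png",np.hstack([cv2.resize(t[120:290,250:470],None,fx=3.6,fy=3.5,interpolation=cv2.INTER_CUBIC)]))
E
```

```text
[ 560.58272567 -165.88782734  167.25662227] [3.14070961e+00 9.40142514e-04 2.98218794e+00] 7.65
```

View pics/t2.png

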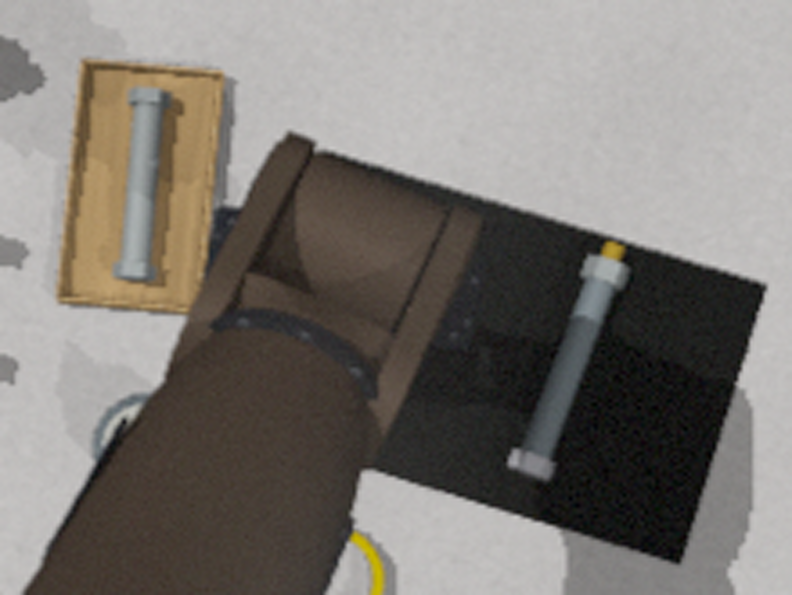

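The gauge lies in the tray, at (145,185). Antenna B is unchanged, and antenna A is hidden by the arm, so I'll check A with the wrist camera.

```bash
python3 - <<'E'
from h import *
import cv2
w=read_camera("wrist");cv2.imwrite("pics/w2.png",w)
E
```

```text
(no output)
```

View pics/w2.png

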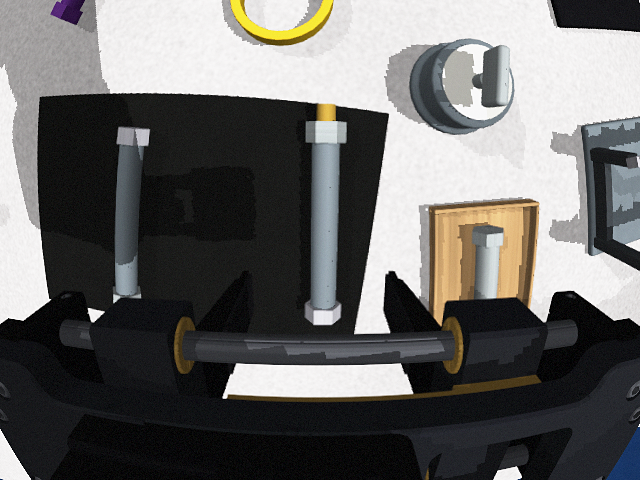

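Antenna A is centred between the fingers, with its tube from (326,143) to (322,303) and the brass end towards the robot.

```bash
python3 - <<'E'
from h import *
np.set_printoptions(precision=1,suppress=True)
P,Q=[atz("wrist",p,22) for p in((322,303),(326,143))];d=P-Q
print(P,Q,(P+Q)/2,np.degrees(np.arctan2(d[1],d[0])),np.linalg.norm(d),state()["eef_pos"])
E
```

```text
[ 637.1 -177.2   22. ] [ 492.6 -150.3   22. ] [ 564.8 -163.7   22. ] -10.533814083811471 147.06389755289695 [ 559.6 -167.7  167.3]
```

Emit:
{"method": "move_arm", "body": {"commands": [[[0.4,0.35,-3],[0,0,-1],0.7],[[0,0,-4],[0,0,0],0.7],[[0,0,-4],[0,0,0],0.7],[[0,0,-3],[0,0,0],0.7],[[0,0,-1.5],[0,0,0],0.7],[[0,0,0],[0,0,0],0.7],[[0,0,0],[0,0,0],0.7]]}}

```text
t: 8.45
eef_pos: [566.2, -161.4, 12.5]
tcp_rot: [3.141, 0.001, 2.965]
ft_force: [0.2, -0.3, 0.3]
opening: 0.699
grip_force: 0.0
```

Emit:
{"method": "move_arm", "body": {"commands": [[[-0.2,-0.25,-0.4],[0,0,0],0.7],[[0,0,-0.35],[0,0,0],0.7],[[0,0,0],[0,0,0],0.7],[[0,0,0],[0,0,0],0],[[0,0,0],[0,0,0],0],[[0,0,0],[0,0,0],0],[[0,0,0],[0,0,0],0],[[0,0,0],[0,0,0],0],[[0,0,0],[0,0,0],0],[[0,0,0],[0,0,0],0]]}}

```text
t: 9.45
eef_pos: [563.5, -163.9, 3.9]
tcp_rot: [3.14, 0.0, 2.965]
ft_force: [-0.1, -0.7, 0.3]
opening: 0.246
grip_force: 30.0
```

Emit:
{"method": "move_arm", "body": {"commands": [[[0,0,2],[0,0,0],0],[[0,0,4.2],[0,0,0],0],[[0,0,4.8],[0,0,0],0],[[0,0,4.8],[0,0,0],0],[[0,0,4.2],[0,0,0],0],[[0,0,0],[0,0,0],0]]}}

```text
t: 10.05
eef_pos: [565.3, -164.5, 209.5]
tcp_rot: [-3.141, 0.009, 2.965]
ft_force: [1.6, 0.2, -2.0]
opening: 0.245
grip_force: 30.0
```

Emit:
{"method": "move_arm", "body": {"commands": [[[-0.1,4.66,0],[0,0,7.4],0],[[-0.1,4.66,0],[0,0,7.5],0],[[-0.1,4.66,0],[0.53,-6.28,0],0],[[-0.1,4.66,0],[0.53,-6.28,0],0],[[-0.1,4.66,0],[0,0,0],0],[[-0.1,4.66,0],[0,0,0],0],[[-0.1,4.66,0],[0,0,0],0],[[0,0,0],[0,0,0],0],[[0,0,0],[0,0,0],0],[[0,0,0],[0,0,0],0]]}}

```text
t: 11.05
eef_pos: [556.3, 161.5, 203.2]
tcp_rot: [3.14, 0.219, -3.059]
ft_force: [0.9, 0.2, -0.5]
opening: 0.248
grip_force: 30.0
```

```bash
python3 - <<'E'
from h import *
import cv2
print(state()["eef_pos"],state()["tcp_rot"],state()["t"]); 
w=read_camera("wrist");cv2.imwrite("pics/w3.png",w)
E
```

```text
[556.31124428 161.53915421 203.23920828] [ 3.14038511  0.21897205 -3.05916323] 11.05
```

View pics/w3.png

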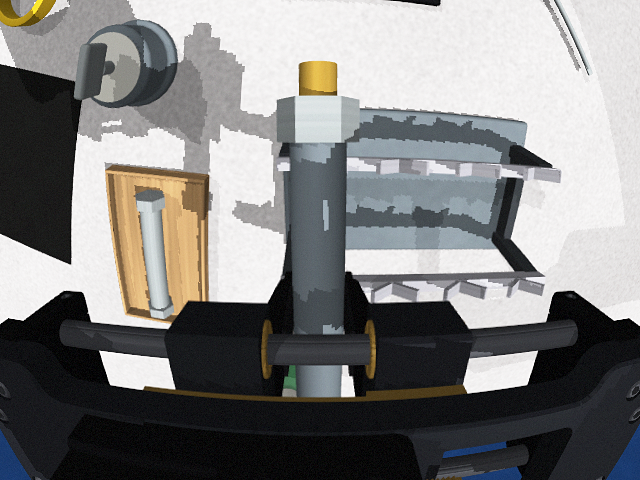

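The antenna is held straight, brass end towards the low side. I'll lower it into slot 0.

Emit:
{"method": "move_arm", "body": {"commands": [[[-0.4,0.1,0],[0,0,0],0],[[0.67,0,-3],[0,0,0],0],[[0.67,0,-3],[0,0,0],0],[[0.45,0,-2],[0,0,0],0],[[0.2,0,-0.9],[0,0,0],0],[[0.1,0,-0.4],[0,0,0],0],[[0,0,0],[0,0,0],0],[[0,0,0],[0,0,0],0]]}}

```text
t: 11.9
eef_pos: [573.7, 163.2, 111.8]
tcp_rot: [3.14, 0.221, -3.059]
ft_force: [0.4, -0.9, 0.3]
opening: 0.246
grip_force: 30.0
```

Emit:
{"method": "move_arm", "body": {"commands": [[[0.05,0,-0.3],[0,0,0],0],[[0.05,0,-0.3],[0,0,0],0],[[0,0,0],[0,0,0],0],[[0,0,0],[0,0,0],0]]}}

```text
t: 12.3
eef_pos: [574.4, 163.4, 104.9]
tcp_rot: [3.14, 0.22, -3.059]
ft_force: [-0.1, 0.9, -0.9]
opening: 0.244
grip_force: 30.0
```

Emit:
{"method": "move_arm", "body": {"commands": [[[0.05,0,-0.2],[0,0,0],0],[[0,0,0],[0,0,0],0],[[0,0,0],[0,0,0],0]]}}

```text
t: 12.6
eef_pos: [575.0, 163.4, 102.9]
tcp_rot: [3.14, 0.22, -3.059]
ft_force: [0.6, 0.6, -0.8]
opening: 0.241
grip_force: 30.0
```

Emit:
{"method": "move_arm", "body": {"commands": [[[0,0,-0.1],[0,0,0],0],[[0,0,0],[0,0,0],0],[[0,0,0],[0,0,0],0]]}}

```text
t: 12.9
eef_pos: [575.1, 163.6, 102.4]
tcp_rot: [3.14, 0.221, -3.059]
ft_force: [-1.6, 2.1, 4.5]
opening: 0.244
grip_force: 30.0
```

Emit:
{"method": "move_arm", "body": {"commands": [[[0,0,0],[0,0,0],0.35],[[0,0,0],[0,0,0],0.5],[[0,0,0],[0,0,0],0.5],[[0,0,0],[0,0,0],0.5],[[-0.3,0,1.5],[0,0,0],0.5],[[-0.67,0,3],[0,0,0],0.5],[[-0.67,0,3],[0,0,0],0.5],[[-0.67,0,3],[0,0,0],0.5]]}}

```text
t: 13.7
eef_pos: [551.4, 163.2, 207.8]
tcp_rot: [3.14, 0.22, -3.059]
ft_force: [-0.1, 0.2, 0.3]
opening: 0.501
grip_force: 0.0
```

```bash
python3 - <<'E'
from h import *
import cv2
print(state()["eef_pos"],state()["tcp_rot"],state()["t"]); 
w=read_camera("wrist");t=read_camera("scene");u=read_camera("top");cv2.imwrite("pics/full.png",u)
a=cv2.resize(t[220:340,200:520],(800,300));b=w[90:330,150:650];b=cv2.resize(b,(600,290));c=np.zeros((290,200,3),np.uint8)
cv2.imwrite("pics/w4.png",np.vstack([a,np.hstack([b,c])]))
E
```

```text
[551.40098164 163.21351666 207.78584293] [ 3.14025716  0.21952295 -3.05876668] 13.7
```

View pics/w4.png

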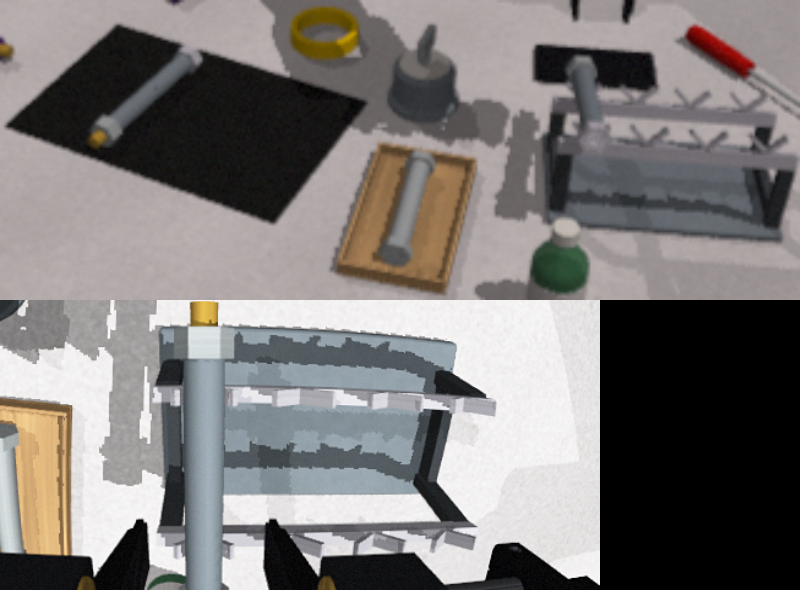

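Antenna A is seated in slot 0, with its tube in both notches and the brass end at the low rest. Antenna B has not moved, so I'll go to it.

Emit:
{"method": "move_arm", "body": {"commands": [[[-0.2,-4.7,0],[-0.5,6.28,0],0.7],[[-0.2,-4.7,0],[-0.5,6.28,0],0.7],[[-0.2,-4.7,0],[0,0,-8.3],0.7],[[-0.2,-4.7,0],[0,0,-8.3],0.7],[[-0.2,-4.7,0],[0,0,-8.2],0.7],[[-0.3,-4.7,0],[0,0,0],0.7],[[-0.3,-4.7,0],[0,0,0],0.7],[[-0.3,-4.7,0],[0,0,0],0.7],[[-0.3,-4.7,0],[0,0,0],0.7],[[-0.3,-4.7,0],[0,0,0],0.7]]}}

```text
t: 14.85
eef_pos: [526.1, -308.6, 205.4]
tcp_rot: [3.139, -0.002, 2.791]
ft_force: [0.9, -0.8, 0.8]
opening: 0.703
grip_force: 0.0
```

Emit:
{"method": "move_arm", "body": {"commands": [[[-0.2,-4.5,-3],[0,0,0],0.7],[[0,0,-1],[0,0,0],0.7],[[0,0,0],[0,0,0],0.7],[[0,0,0],[0,0,0],0.7]]}}

```text
t: 15.25
eef_pos: [525.0, -347.4, 168.6]
tcp_rot: [3.139, -0.001, 2.792]
ft_force: [-0.6, 0.2, 0.3]
opening: 0.695
grip_force: 0.0
```

```bash
python3 - <<'E'
from h import *
import cv2
print(state()["eef_pos"],state()["tcp_rot"],state()["joints"],state()["t"]); 
w=read_camera("wrist");cv2.imwrite("pics/w5.png",w)
E
```

```text
[ 524.9892202  -347.43159138  168.63513961] [ 3.13881769e+00 -1.15217392e-03  2.79202249e+00] [-0.69045741  0.5443644   1.59676451  0.00264602  1.00247894 -1.91310835] 15.25
```

View pics/w5.png

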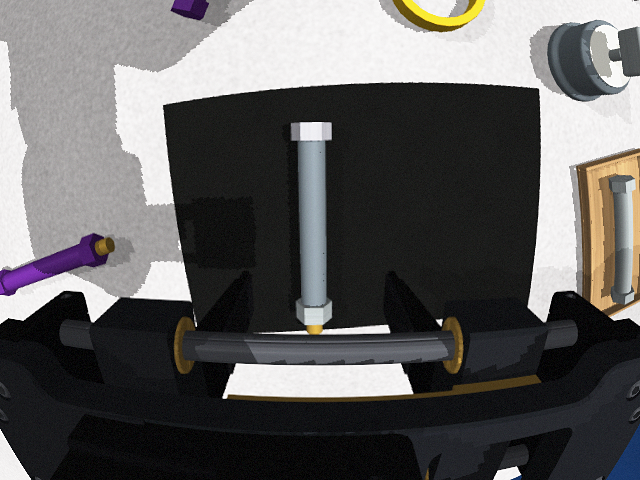

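Antenna B is between the fingers, with its tube from (312,141) to (314,300) and the brass end away from the robot.

```bash
python3 - <<'E'
from h import *
np.set_printoptions(precision=1,suppress=True)
P,Q=[atz("wrist",p,22) for p in((314,300),(312,141))];d=P-Q
print(P,Q,(P+Q)/2,np.degrees(np.arctan2(d[1],d[0])),np.linalg.norm(d),state()["eef_pos"])
E
```

```text
[ 595.3 -377.1   22. ] [ 457.2 -328.1   22. ] [ 526.2 -352.6   22. ] -19.53958965569179 146.5218506690749 [ 525.3 -347.3  169.4]
```

Emit:
{"method": "move_arm", "body": {"commands": [[[0.05,-0.5,-3],[0,0,0],0.7],[[0,0,-4],[0,0,0],0.7],[[0,0,-4],[0,0,0],0.7],[[0,0,-3],[0,0,0],0.7],[[0,0,-1.3],[0,0,0],0.7],[[0,0,-0.3],[0,0,0],0.7],[[0,0,0],[0,0,0],0.7],[[0,0,0],[0,0,0],0.7]]}}

```text
t: 16.1
eef_pos: [526.3, -353.6, 14.9]
tcp_rot: [3.14, 0.003, 2.792]
ft_force: [-0.3, 1.1, 0.4]
opening: 0.701
grip_force: 0.0
```

Emit:
{"method": "move_arm", "body": {"commands": [[[0,0,-0.6],[0,0,0],0.7],[[0,0,-0.45],[0,0,0],0.7],[[0,0,0],[0,0,0],0.7],[[0,0,0],[0,0,0],0],[[0,0,0],[0,0,0],0],[[0,0,0],[0,0,0],0],[[0,0,0],[0,0,0],0],[[0,0,0],[0,0,0],0],[[0,0,0],[0,0,0],0],[[0,0,0],[0,0,0],0]]}}

```text
t: 17.1
eef_pos: [525.5, -353.2, 2.7]
tcp_rot: [3.139, 0.0, 2.792]
ft_force: [0.0, 0.6, 0.8]
opening: 0.245
grip_force: 30.0
```

Emit:
{"method": "move_arm", "body": {"commands": [[[0,0,2],[0,0,0],0],[[0,0,4.5],[0,0,0],0],[[0,0,5],[0,0,0],0],[[0,0,5],[0,0,0],0],[[0,0,4.5],[0,0,0],0],[[0.1,3,0],[0,0,-8.2],0],[[0.1,3,0],[0,0,-8.2],0],[[0.1,3,0],[0,0,-8.2],0],[[0.1,3,0],[0,0,-8.2],0],[[0.1,3,0],[0,0,-8.2],0]]}}

```text
t: 18.1
eef_pos: [530.2, -202.0, 212.6]
tcp_rot: [3.14, -0.0, 2.07]
ft_force: [0.1, -0.3, -1.5]
opening: 0.244
grip_force: 30.0
```

Emit:
{"method": "move_arm", "body": {"commands": [[[0.1,3.5,0],[0,0,-8.2],0],[[0.1,3.5,0],[0,0,-8.2],0],[[0.1,3.5,0],[0,0,-8.2],0],[[0.1,3.5,0],[0,0,-8.2],0],[[0.1,3.5,0],[0,0,-8.2],0],[[0.1,3.5,0],[0,0,-8.2],0],[[0.1,3.5,0],[0,0,-8.2],0],[[0.1,3.5,0],[0,0,-8.2],0],[[0.1,3.5,0],[0,0,-8.2],0],[[0.1,3.5,0],[0,0,-8.2],0]]}}

```text
t: 19.1
eef_pos: [540.2, 148.2, 212.6]
tcp_rot: [3.14, 0.0, 0.639]
ft_force: [-0.3, -1.1, -2.1]
opening: 0.245
grip_force: 30.0
```

Emit:
{"method": "move_arm", "body": {"commands": [[[0,3.5,0],[0,0,-8.2],0],[[0,3.5,0],[0,0,-8.2],0],[[0,3.5,0],[0,0,-8.0],0],[[0,3,0],[0,0,-8.0],0],[[0,0,0],[0.53,-6.28,0],0],[[0,0,0],[0.53,-6.28,0],0],[[0,0,0],[0,0,0],0],[[0,0,0],[0,0,0],0],[[0,0,0],[0,0,0],0],[[0,0,0],[0,0,0],0]]}}

```text
t: 20.1
eef_pos: [541.1, 281.5, 212.6]
tcp_rot: [3.14, -0.219, 0.078]
ft_force: [0.5, -0.7, -0.8]
opening: 0.245
grip_force: 30.0
```

Emit:
{"method": "move_arm", "body": {"commands": [[[0,0.12,0],[0,0,0.3],0],[[0.67,0,-3],[0,0,0],0],[[0.67,0,-3],[0,0,0],0],[[0.56,0,-2.5],[0,0,0],0],[[0.3,0,-1.2],[0,0,0],0],[[0.1,0,-0.6],[0,0,0],0],[[0,0,0],[0,0,0],0],[[0,0,0],[0,0,0],0]]}}

```text
t: 20.9
eef_pos: [563.8, 283.1, 110.7]
tcp_rot: [3.141, -0.221, 0.084]
ft_force: [-0.1, -0.6, -0.9]
opening: 0.242
grip_force: 30.0
```

Emit:
{"method": "move_arm", "body": {"commands": [[[0.03,0,-0.2],[0,0,0],0],[[0,0,-0.1],[0,0,0],0],[[0,0,0],[0,0,0],0],[[0,0,0],[0,0,0],0]]}}

```text
t: 21.3
eef_pos: [563.8, 283.0, 106.9]
tcp_rot: [3.141, -0.22, 0.085]
ft_force: [0.2, 0.5, -1.0]
opening: 0.245
grip_force: 30.0
```

Emit:
{"method": "move_arm", "body": {"commands": [[[0.1,0,-0.25],[0,0,0],0],[[0.05,0,-0.15],[0,0,0],0],[[0,0,0],[0,0,0],0],[[0,0,0],[0,0,0],0]]}}

```text
t: 21.7
eef_pos: [565.3, 282.9, 102.5]
tcp_rot: [3.14, -0.22, 0.084]
ft_force: [0.2, 0.4, -0.6]
opening: 0.242
grip_force: 30.0
```

Emit:
{"method": "move_arm", "body": {"commands": [[[0,0,-0.15],[0,0,0],0],[[0,0,0],[0,0,0],0],[[0,0,0],[0,0,0],0]]}}

```text
t: 22.0
eef_pos: [565.5, 283.1, 101.4]
tcp_rot: [3.141, -0.22, 0.084]
ft_force: [0.3, 0.9, 1.6]
opening: 0.246
grip_force: 30.0
```

Emit:
{"method": "move_arm", "body": {"commands": [[[0,0,0],[0,0,0],0.35],[[0,0,0],[0,0,0],0.5],[[0,0,0],[0,0,0],0.5],[[0,0,0],[0,0,0],0.5],[[-0.3,0,1.5],[0,0,0],0.5],[[-0.67,0,3],[0,0,0],0.5],[[-0.67,0,3],[0,0,0],0.5],[[-0.67,0,3],[0,0,0],0.5],[[0,0,0],[-0.5,6.28,0],0.5],[[0,0,0],[-0.5,6.28,0],0.5]]}}

```text
t: 23.0
eef_pos: [541.5, 283.5, 209.5]
tcp_rot: [-3.14, 0.001, 0.086]
ft_force: [-1.2, 1.0, -0.4]
opening: 0.501
grip_force: 0.0
```

Emit:
{"method": "move_arm", "body": {"commands": [[[-0.48,-1.55,0],[0,0,8.3],0.5],[[-0.48,-1.55,0],[0,0,8.3],0.5],[[-0.48,-1.55,0],[0,0,8.3],0.5],[[-0.48,-1.55,0],[0,0,8.3],0.5],[[-0.48,-1.55,0],[0,0,8.3],0.5],[[-0.48,-1.55,0],[0,0,8.3],0.5],[[-0.48,-1.55,0],[0,0,8.3],0.5],[[-0.48,-1.55,0],[0,0,8.3],0.5],[[-0.48,-1.55,0],[0,0,8.3],0.5],[[-0.48,-1.55,0],[0,0,8.3],0.5]]}}

```text
t: 24.0
eef_pos: [493.8, 127.4, 207.3]
tcp_rot: [3.141, -0.0, 1.539]
ft_force: [-0.1, -0.3, 0.4]
opening: 0.499
grip_force: 0.0
```

Emit:
{"method": "move_arm", "body": {"commands": [[[-0.48,-1.55,0],[0,0,8.3],0.5],[[-0.48,-1.55,0],[0,0,8.3],0.5],[[-0.48,-1.55,0],[0,0,8.3],0.5],[[-0.48,-1.55,0],[0,0,8.3],0.5],[[-0.48,-1.55,0],[0,0,8.3],0.5],[[-0.48,-1.55,0],[0,0,8.3],0.5],[[-0.48,-1.55,0],[0,0,8.3],0.5],[[-0.48,-1.55,0],[0,0,8.3],0.5],[[-0.48,-1.55,0],[0,0,8.3],0.5],[[-0.48,-1.55,0],[0,0,7.8],0.5]]}}

```text
t: 25.0
eef_pos: [445.8, -27.5, 207.2]
tcp_rot: [3.142, 0.001, 2.979]
ft_force: [-0.2, -0.7, -0.3]
opening: 0.499
grip_force: 0.0
```

Emit:
{"method": "move_arm", "body": {"commands": [[[0,0,-2],[0,0,0],0.5],[[0,0,0],[0,0,0],0.5],[[0,0,0],[0,0,0],0.5]]}}

```text
t: 25.3
eef_pos: [446.2, -26.9, 186.9]
tcp_rot: [3.142, 0.0, 2.972]
ft_force: [0.2, -0.9, 0.1]
opening: 0.496
grip_force: 0.0
```

```bash
python3 - <<'E'
from h import *
import cv2
print(state()["eef_pos"],state()["tcp_rot"],state()["joints"],state()["t"]); 
w=read_camera("wrist");t=read_camera("scene")
a=cv2.resize(t[220:340,340:530],(460,290));cv2.imwrite("pics/w6.png",np.vstack([cv2.resize(w,(400,300)),cv2.resize(a,(400,300))]))
b=w[90:390,120:520]; cv2.imwrite("pics/w6.png",np.hstack([b,cv2.resize(a,(400,300))]))
E
```

```text
[446.16527087 -26.90796842 186.92641416] [3.14151417e+00 1.33861051e-04 2.97235387e+00] [-2.08262558e-01  2.76800333e-01  2.01030016e+00  1.10913347e-04
  8.54361464e-01 -1.60989293e+00] 25.3
```

View pics/w6.png

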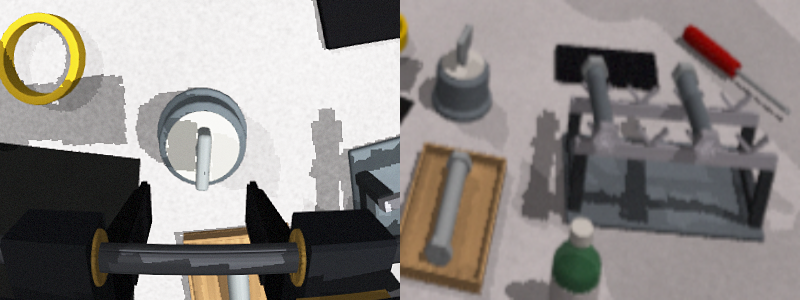

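Both antennas are seated, in slots 0 and 2. The key wing is in line with the fingers, with its top edge at about full-frame (324,220)–(322,258).

```bash
python3 - <<'E'
from h import *
np.set_printoptions(precision=1,suppress=True)
for p in((324,218),(322,258),(322,279)): print(atz("wrist",p,102),atz("wrist",p,72))
for p in [(323,225),(323,258)]: pass
print(atz("wrist",(322,263),56), state()["tcp_rot"])
E
```

```text
[429.4 -20.2 102. ] [436.4 -20.9  72. ]
[458.6 -26.5 102. ] [469.1 -28.   72. ]
[475.  -29.3 102. ] [487.3 -31.   72. ]
[479.2 -29.5  56. ] [-3.1  0.   3. ]
```

Emit:
{"method": "move_arm", "body": {"commands": [[[0.7,0.25,-3],[0,0,-0.5],0.5],[[0,0,-3],[0,0,0],0.5],[[0,0,-3],[0,0,0],0.5],[[0,0,-1.7],[0,0,0],0.5],[[0,0,0],[0,0,0],0.5],[[0,0,0],[0,0,0],0.5],[[0,0,0],[0,0,0],0.5]]}}

```text
t: 26.1
eef_pos: [453.8, -24.6, 80.3]
tcp_rot: [-3.142, 0.002, 2.964]
ft_force: [0.1, -0.0, -0.4]
opening: 0.498
grip_force: 0.0
```

Emit:
{"method": "move_arm", "body": {"commands": [[[0,0,-0.6],[0,0,0],0.5],[[0,0,0],[0,0,0],0.5],[[0,0,0],[0,0,0],0],[[0,0,0],[0,0,0],0],[[0,0,0],[0,0,0],0],[[0,0,0],[0,0,0],0],[[0,0,0],[0,0,0],0],[[0,0,0],[0,0,0],0]]}}

```text
t: 26.9
eef_pos: [453.2, -24.5, 73.2]
tcp_rot: [3.142, 0.0, 2.964]
ft_force: [0.1, 1.0, 0.5]
opening: 0.106
grip_force: 31.2
```

Gripped: the opening reads 10 mm, which matches the wing. First clockwise partial turn.

Emit:
{"method": "move_arm", "body": {"commands": [[[0,0,0],[0,0,-6],0],[[0,0,0],[0,0,-7],0],[[0,0,0],[0,0,-7],0],[[0,0,0],[0,0,-7],0],[[0,0,0],[0,0,-7],0],[[0,0,0],[0,0,-7],0],[[0,0,0],[0,0,-7],0],[[0,0,0],[0,0,-7],0],[[0,0,0],[0,0,0],0],[[0,0,0],[0,0,0],0]]}}

```text
t: 27.9
eef_pos: [454.1, -23.4, 73.2]
tcp_rot: [3.139, -0.0, 2.003]
ft_force: [6.5, 17.2, -2.9]
opening: 0.109
grip_force: 31.2
```

```bash
python3 -c "
from h import *
s=state();print(s['joints'],s['moment'],s['ft_force'],s['tcp_rot'],s['opening'])"
```

```text
[-0.1977808   0.47877619  2.11019178  0.00304971  0.55084431 -0.63278026] [ 2.9459041  -1.03597447 -0.00401792] [ 6.49893041 17.16913781 -2.90906794] [ 3.13921193e+00 -2.39254037e-04  2.00319888e+00] 0.10915184847123197
```

Emit:
{"method": "move_arm", "body": {"commands": [[[0.05,0.15,0],[0,0,0],0],[[0,0,0],[0,0,-6],0],[[0,0,0],[0,0,-7],0],[[0,0,0],[0,0,-7],0],[[0,0,0],[0,0,-7],0],[[0,0,0],[0,0,-7],0],[[0,0,0],[0,0,-7],0],[[0,0,0],[0,0,-7],0],[[0,0,0],[0,0,-7],0],[[0,0,0],[0,0,0],0]]}}

```text
t: 28.9
eef_pos: [455.9, -23.2, 73.3]
tcp_rot: [3.137, -0.002, 1.04]
ft_force: [11.2, 3.6, -8.2]
opening: 0.107
grip_force: 31.1
```

```bash
python3 -c "
from h import *
s=state();print(s['joints'],s['moment'],s['ft_force'],s['tcp_rot'],s['opening'])"
```

```text
[-1.95878608e-01  4.79686028e-01  2.10763190e+00  6.80080175e-04
  5.49668372e-01  3.34582620e-01] [ 0.63017671 -1.56077592 -0.04076118] [11.16242624  3.62909419 -8.18671327] [ 3.13735936e+00 -1.85066936e-03  1.03975993e+00] 0.10724078860268585
```

Emit:
{"method": "move_arm", "body": {"commands": [[[0.12,0.03,0],[0,0,0],0],[[0,0,0],[0,0,-6],0],[[0,0,0],[0,0,-7],0],[[0,0,0],[0,0,-7],0],[[0,0,0],[0,0,-7],0],[[0,0,0],[0,0,-7],0],[[0,0,0],[0,0,-7],0],[[0,0,0],[0,0,-7],0],[[0,0,0],[0,0,0],0],[[0,0,0],[0,0,0],0]]}}

```text
t: 29.9
eef_pos: [457.0, -24.2, 73.2]
tcp_rot: [3.139, -0.004, 0.206]
ft_force: [8.0, -12.1, -7.4]
opening: 0.102
grip_force: 31.1
```

```bash
python3 -c "
from h import *
s=state();print(s['joints'],s['moment'],s['ft_force'],s['tcp_rot'],s['opening'])"
```

```text
[-0.19670698  0.48087201  2.10488214 -0.00214255  0.55139988  1.1694848 ] [-2.1975437  -0.80644251  0.00300658] [  8.04611387 -12.0658009   -7.44253151] [ 3.13881849 -0.0036434   0.20643211] 0.1022906239445552
```

Emit:
{"method": "move_arm", "body": {"commands": [[[0,0,0],[0,0,0],0.8],[[0,0,0],[0,0,0],0.8],[[0,0,0],[0,0,0],0.8],[[0.05,-0.1,0],[0,0,0],0.8],[[0,0,0],[0,0,0],0.8],[[0,0,0],[0,0,0],0.8]]}}

```text
t: 30.5
eef_pos: [455.3, -23.7, 73.2]
tcp_rot: [-3.142, 0.0, 0.207]
ft_force: [-0.3, 0.7, 0.1]
opening: 0.549
grip_force: 0.0
```

Emit:
{"method": "move_arm", "body": {"commands": [[[0,0,0],[0,0,8.2],0.8],[[0,0,0],[0,0,8.2],0.8],[[0,0,0],[0,0,8.2],0.8],[[0,0,0],[0,0,8.2],0.8],[[0,0,0],[0,0,8.2],0.8],[[0,0,0],[0,0,8.2],0.8],[[0,0,0],[0,0,8.2],0.8],[[0,0,0],[0,0,8.2],0.8],[[0,0,0],[0,0,8.2],0.8],[[0,0,0],[0,0,8.2],0.8]]}}

```text
t: 31.5
eef_pos: [455.3, -23.7, 73.2]
tcp_rot: [-3.142, 0.0, 1.644]
ft_force: [-0.7, -0.3, 0.7]
opening: 0.8
grip_force: 0.0
```

Emit:
{"method": "move_arm", "body": {"commands": [[[0,0,0],[0,0,8.2],0.8],[[0,0,0],[0,0,8.2],0.8],[[0,0,0],[0,0,8.2],0.8],[[0,0,0],[0,0,8.2],0.8],[[0,0,0],[0,0,8.2],0.8],[[0,0,0],[0,0,8.2],0.8],[[0,0,0],[0,0,8.2],0.8],[[0,0,0],[0,0,8.2],0.8],[[0,0,0],[0,0,8.2],0.8],[[0,0,0],[0,0,8.2],0.8]]}}

```text
t: 32.5
eef_pos: [455.3, -23.7, 73.2]
tcp_rot: [-3.142, 0.0, 3.075]
ft_force: [0.6, 0.1, -0.3]
opening: 0.8
grip_force: 0.0
```

Emit:
{"method": "move_arm", "body": {"commands": [[[0,0,0],[0,0,8.0],0.8],[[0,0,0],[0,0,8.0],0.8],[[0,0,0],[0,0,0],0.8],[[0,0,0],[0,0,0],0.8]]}}

```text
t: 32.9
eef_pos: [455.4, -23.7, 73.2]
tcp_rot: [3.142, 0.0, -2.939]
ft_force: [0.7, 0.1, -0.3]
opening: 0.801
grip_force: 0.0
```

Emit:
{"method": "move_arm", "body": {"commands": [[[0.12,-0.04,0],[0,0,0],0.5],[[0,0,0],[0,0,0],0],[[0,0,0],[0,0,0],0],[[0,0,0],[0,0,0],0],[[0,0,0],[0,0,0],0],[[0,0,0],[0,0,0],0],[[0,0,0],[0,0,0],0],[[0,0,0],[0,0,0],0],[[0,0,0],[0,0,0],0],[[0,0,0],[0,0,0],0]]}}

```text
t: 33.9
eef_pos: [456.6, -24.4, 73.2]
tcp_rot: [-3.141, 0.0, -2.935]
ft_force: [-0.7, -3.6, 0.4]
opening: 0.103
grip_force: 31.6
```

Emit:
{"method": "move_arm", "body": {"commands": [[[0,0,0],[0,0,-6],0],[[0,0,0],[0,0,-6],0],[[0,0,0],[0,0,-6],0],[[0,0,0],[0,0,-6],0],[[0,0,0],[0,0,-6],0],[[0,0,0],[0,0,-6],0],[[0,0,0],[0,0,0],0]]}}

```text
t: 34.6
eef_pos: [456.6, -25.2, 73.2]
tcp_rot: [-3.14, 0.001, 2.717]
ft_force: [-2.3, -14.0, -0.4]
opening: 0.102
grip_force: 31.6
```

```bash
python3 -c "
from h import *
s=state();print(s['joints'],s['moment'],s['ft_force'],s['tcp_rot'],s['opening'])"
```

```text
[-0.19895622  0.48169818  2.10304611 -0.00241758  0.55649258 -1.34281626] [-2.43735454  0.3578451  -0.0335806 ] [ -2.33544034 -13.97478474  -0.3660462 ] [-3.14042810e+00  6.34077163e-04  2.71670931e+00] 0.10161172009633772
```

Emit:
{"method": "move_arm", "body": {"commands": [[[0,-0.12,0],[0,0,-6],0],[[0,0,0],[0,0,-6],0],[[0,0,0],[0,0,-6],0],[[0,0,0],[0,0,-6],0],[[0,0,0],[0,0,-6],0],[[0,0,0],[0,0,-6],0],[[0,0,0],[0,0,0],0]]}}

```text
t: 35.3
eef_pos: [456.0, -26.0, 73.2]
tcp_rot: [-3.14, 0.0, 2.088]
ft_force: [-4.4, -9.2, 1.9]
opening: 0.103
grip_force: 31.5
```

```bash
python3 -c "
from h import *
s=state();print(s['moment'],s['ft_force'],s['tcp_rot'],s['opening'])"
```

```text
[-1.87290636  0.70250417 -0.02343998] [-4.37531851 -9.15503075  1.93097428] [-3.14020745e+00  1.25046061e-04  2.08822814e+00] 0.10254431534517006
```

Emit:
{"method": "move_arm", "body": {"commands": [[[0,0,0],[0,0,-6],0],[[0,0,0],[0,0,-6],0],[[0,0,0],[0,0,-6],0],[[0,0,0],[0,0,0],0]]}}

```text
t: 35.7
eef_pos: [455.6, -26.1, 73.2]
tcp_rot: [-3.139, 0.0, 1.774]
ft_force: [-6.7, -11.6, 4.1]
opening: 0.104
grip_force: 31.5
```

```bash
python3 -c "
from h import *
s=state();print(s['moment'],s['ft_force'],s['tcp_rot'],s['opening'])"
```

```text
[-2.25781349  1.04101272 -0.02706141] [ -6.68762671 -11.61574262   4.06676169] [-3.13942678e+00  4.62220475e-04  1.77426849e+00] 0.10441176489525676
```

Emit:
{"method": "move_arm", "body": {"commands": [[[-0.06,-0.1,0],[0,0,-6],0],[[0,0,0],[0,0,-6],0],[[0,0,0],[0,0,-6],0],[[0,0,0],[0,0,0],0]]}}

```text
t: 36.1
eef_pos: [455.1, -26.3, 73.2]
tcp_rot: [-3.14, 0.0, 1.46]
ft_force: [-4.8, -2.4, 3.7]
opening: 0.101
grip_force: 31.5
```

```bash
python3 -c "
from h import *
s=state();print(s['moment'],s['ft_force'],s['tcp_rot'],s['opening'])"
```

```text
[-0.6181868   0.73282966 -0.00548743] [-4.7976623  -2.35551874  3.71876263] [-3.13974451e+00  1.79747671e-04  1.45974661e+00] 0.10097152766322767
```

Emit:
{"method": "move_arm", "body": {"commands": [[[0,0,0],[0,0,-6],0],[[0,0,0],[0,0,-6],0],[[0,0,0],[0,0,0],0]]}}

```text
t: 36.4
eef_pos: [454.7, -26.3, 73.1]
tcp_rot: [-3.139, 0.001, 1.25]
ft_force: [-6.5, -2.8, 5.0]
opening: 0.103
grip_force: 31.5
```

```bash
python3 -c "
from h import *
s=state();print(s['moment'],s['ft_force'],s['tcp_rot'],s['opening'])"
```

```text
[-0.64046454  0.91234694 -0.01188747] [-6.54865624 -2.76447111  5.02614229] [-3.13914577e+00  6.66184764e-04  1.25038855e+00] 0.10259668162216164
```

Emit:
{"method": "move_arm", "body": {"commands": [[[-0.06,-0.02,0],[0,0,-6],0],[[0,0,0],[0,0,-6],0],[[0,0,0],[0,0,0],0]]}}

```text
t: 36.7
eef_pos: [454.4, -26.3, 73.1]
tcp_rot: [-3.14, 0.001, 1.043]
ft_force: [-5.4, 1.6, 6.2]
opening: 0.103
grip_force: 31.5
```

```bash
python3 -c "
from h import *
s=state();print(s['moment'],s['ft_force'],s['tcp_rot'],s['opening'])"
```

```text
[0.04892192 0.90102186 0.00490381] [-5.44583426  1.5565876   6.15320877] [-3.13968057e+00  6.22590042e-04  1.04263875e+00] 0.10294388632516857
```

Emit:
{"method": "move_arm", "body": {"commands": [[[0,0,0],[0,0,-6],0],[[0,0,0],[0,0,-6],0],[[0,0,0],[0,0,0],0]]}}

```text
t: 37.0
eef_pos: [454.2, -26.1, 73.1]
tcp_rot: [-3.139, 0.001, 0.834]
ft_force: [-6.3, 2.4, 6.2]
opening: 0.101
grip_force: 31.5
```

```bash
python3 - <<'E'
from h import *
import cv2
s=state();print(s['moment'],s['ft_force'],s['tcp_rot'],s['opening'],s['joints'][5],s['tau'][5])
w=read_camera("wrist");cv2.imwrite("pics/w7.png",cv2.resize(w[90:390,170:470],(600,600)))
E
```

```text
[ 0.32125344  1.03960443 -0.05244882] [-6.27665096  2.44970245  6.20411724] [-3.13930434e+00  1.19178244e-03  8.34129000e-01] 0.10062115341117281 0.533618671867229 1.3076289743185043
```

View pics/w7.png

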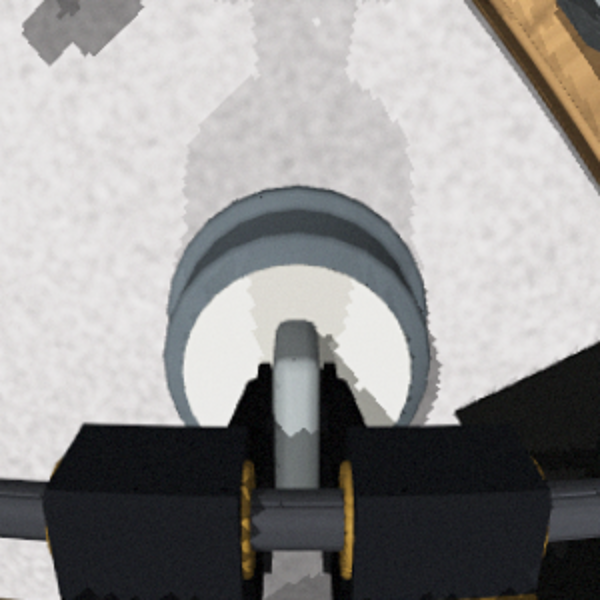

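The wing is still square in the pads. Joint 6 torque has risen to 1.3 N m, so I'll use smaller steps and watch it.

Emit:
{"method": "move_arm", "body": {"commands": [[[0,0,0],[0,0,0],0],[[0,0,0],[0,0,0],0]]}}

```text
t: 37.25
eef_pos: [454.2, -26.1, 73.1]
tcp_rot: [-3.139, 0.001, 0.838]
ft_force: [-6.7, 2.5, 7.2]
opening: 0.104
grip_force: 31.5
```

```bash
python3 -c "
from h import *
s=state();print(s['moment'],s['ft_force'],s['tcp_rot'],s['opening'],s['tau'][5])"
```

```text
[0.3348335  1.01781535 0.01591288] [-6.72652202  2.46075375  7.16786163] [-3.13926036e+00  1.16528622e-03  8.37502450e-01] 0.10369828553477686 -0.005248122179182246
```

Emit:
{"method": "move_arm", "body": {"commands": [[[0,0,0],[0,0,-5],0],[[0,0,0],[0,0,0],0],[[0,0,0],[0,0,0],0]]}}

```text
t: 37.55
eef_pos: [454.1, -26.0, 73.1]
tcp_rot: [-3.139, 0.001, 0.75]
ft_force: [-6.3, 4.4, 5.2]
opening: 0.105
grip_force: 31.5
```

```bash
python3 -c "
from h import *
s=state();print(s['moment'],s['ft_force'],s['tcp_rot'],s['opening'],s['tau'][5])"
```

```text
[ 0.44204946  1.02693885 -0.04214423] [-6.34885047  4.38960236  5.21466569] [-3.13923910e+00  1.41239029e-03  7.50127718e-01] 0.10544392470116827 0.09342229692265391
```

Emit:
{"method": "move_arm", "body": {"commands": [[[0,0,0],[0,0,-5],0],[[0,0,0],[0,0,-5],0],[[0,0,0],[0,0,0],0],[[0,0,0],[0,0,0],0]]}}

```text
t: 37.95
eef_pos: [453.9, -25.8, 73.1]
tcp_rot: [-3.139, 0.002, 0.576]
ft_force: [-7.3, 5.7, 7.2]
opening: 0.103
grip_force: 31.6
```

```bash
python3 -c "
from h import *
s=state();print(s['moment'],s['ft_force'],s['tcp_rot'],s['opening'],s['tau'][5],s['grip_force'])"
```

```text
[0.79423658 1.13603324 0.02773961] [-7.31147925  5.7278307   7.21892555] [-3.13908334e+00  1.98500697e-03  5.75590875e-01] 0.10269463923389532 0.10292425286024809 31.551852487027645
```

Emit:
{"method": "move_arm", "body": {"commands": [[[0,0,0],[0,0,-5],0],[[0,0,0],[0,0,-5],0],[[0,0,0],[0,0,0],0],[[0,0,0],[0,0,0],0]]}}

```text
t: 38.35
eef_pos: [453.5, -25.9, 73.1]
tcp_rot: [-3.139, 0.003, 0.403]
ft_force: [-8.4, 4.1, 8.4]
opening: 0.121
grip_force: 31.4
```

```bash
python3 -c "
from h import *
s=state();print(s['moment'],s['ft_force'],s['tcp_rot'],s['opening'],s['tau'][5],s['grip_force'])"
```

```text
[0.59203989 1.65453696 0.70400289] [-8.38205669  4.05924049  8.40667727] [-3.1393929   0.00348571  0.40295257] 0.1214353663979564 0.7874788530170918 31.396632185205817
```

The moment jumped to 0.70 N m, against at most 0.15 N m to wind, so the stop is reached. I'll let go, retreat and look once more.

Emit:
{"method": "move_arm", "body": {"commands": [[[0,0,0],[0,0,0],0.6],[[0,0,0],[0,0,0],0.7],[[0,0,0],[0,0,0],0.7],[[0,0,0],[0,0,0],0.7],[[0,0,3],[0,0,0],0.7],[[0,0,5],[0,0,0],0.7],[[0,0,5],[0,0,0],0.7],[[0,0,3],[0,0,0],0.7],[[-2,-4,2],[0,0,0],0.7],[[-2,-4,2],[0,0,0],0.7]]}}

```text
t: 39.35
eef_pos: [415.0, -106.8, 274.4]
tcp_rot: [3.141, -0.001, 0.402]
ft_force: [0.3, -0.6, 0.2]
opening: 0.698
grip_force: 0.0
```

Emit:
{"method": "move_arm", "body": {"commands": [[[0,-4.8,0],[0,0,0],0.7],[[0,-4.8,0],[0,0,0],0.7],[[0,-4.8,0],[0,0,0],0.7],[[0,-4.8,0],[0,0,0],0.7],[[0,-4.8,0],[0,0,0],0.7],[[0,0,0],[0,0,0],0.7],[[0,0,0],[0,0,0],0.7]]}}

```text
t: 40.05
eef_pos: [414.9, -347.1, 272.5]
tcp_rot: [-3.14, 0.0, 0.397]
ft_force: [0.2, 0.2, -0.4]
opening: 0.699
grip_force: 0.0
```

```bash
python3 - <<'E'
from h import *
import cv2
s=state();print(s['eef_pos'],s['ft_force'],s['t'])
t=read_camera("top")
u=read_camera("scene")
a=cv2.resize(t[120:280,140:330],(400,337),interpolation=cv2.INTER_CUBIC);a=np.vstack([a,cv2.resize(t[225:270,265:318],(400,250))[:250]])
b=cv2.resize(u[200:350,340:530],(400,316),interpolation=cv2.INTER_CUBIC);b=np.vstack([b,cv2.resize(u,(361,271)).repeat(1,0)[:, :361] if 0 else cv2.resize(u,(400,271))])
cv2.imwrite("pics/f.png",np.hstack([a,b]))
E
```

```text
[ 414.94035395 -347.08792614  272.53588871] [ 0.16877808  0.24179001 -0.37638719] 40.05
```

View pics/f.png

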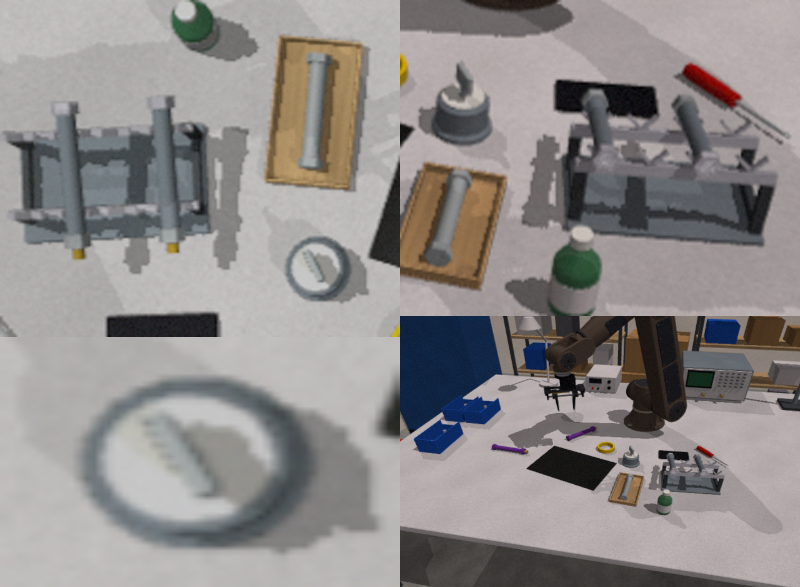

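The gauge is in the tray, both antennas are seated with their brass ends at the low side, and the key stands at its stop.

```bash
python3 -c "
from cell import env
print(env.job_done())"
```

```text
the job is handed in; nothing more can be done
None
```

The job is handed in after about 40 s of robot time: the gauge bar is in its tray, both antennas (only two were present) are seated in cradle slots 1 and 3 with brass ends low, and the key was wound to its stop in two strokes and released.

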